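Complete the toner row, then unlock and hold the canister's wing cap

ROBOT

A 6-joint arm with a two-finger parallel gripper is mounted at the origin on the work surface. World frame = base frame: x ahead of the robot, y to its left, z up, the work surface at z = 0. Lengths are in m, angles in degrees, forces in N, time in s.
With the tool pointing down it reaches from about 0.3 to 0.75 m from the base axis. Payload 8.5 kg.
Tool frame: the origin (TCP) lies between the finger pads; the fingertips stand 17 mm ahead of it and the grasp point (between the pads) lies 2 mm behind it; z points along the fingers, y is the direction in which the jaws open and shut (so a half turn about z gives the same grasp; the last joint's range is limited). The gripper opens to 85 mm and grips with 20 to 120 N. Pads are 22 mm wide; open, the fingers measure 114 mm over their backs; the gripper's body (76 mm by 85 mm) begins 54 mm behind the grasp point. The pads swing forward as they close: fully open they stand 13 mm farther back than shut.
Start: joints at [-81.95, 21.807, 74.336, -0, 83.858, -12.336], TCP at [0.192, -0.516, 0.248] pointing down, gripper open.
Joint ranges: [-178.18, 178.18], [-50.72, 133.34], [12.68, 142.11], [-81.47, 261.47], [9.98, 163.14], [-165.26, 165.26]. Speed limits (degrees/s): [136.94, 136.94, 180, 180, 180, 180].

INTERFACE

Orientations are given as a 3x3 rotation matrix whose columns are the frame's x, y, z axes.
In Python, from rig import readout, eyes, env gives the robot as it stands.
- The arm moves only by the tool arm_command, never from a script. Its argument "rows" is text: rows parted by semicolons, each of 7 numbers parted by spaces: the closure, from 0 (fully open) to 1 (shut), then the shift along the tool's x, y, z in mm, then the turn, a rotation vector about the tool's x, y, z in degrees. In form: grip dx dy dz rx ry rz; .... A call has 1 to 5 rows; each row shifts and turns the commanded pose from where the row before left it, along the tool's axes as they then stand; what a row does not reach is not made up. A row lasts 1/12 s, in which the tool goes at most 41.7 mm and 7.16 degrees, less where a joint would pass 70% of its speed; a pose out of reach is approached as far as the arm can. A call with a gripper value outside its range is refused whole. The fingers move at their own pace and stop on an object; "squeeze" is the grip in N (left out, the last holds). Time passes only in rows, so rows that do not move let the fingers close. It gives the time, the measured TCP pose, the force and the opening at its end, in the units of the state.
- readout.observe(): the state, without advancing time (a new reading comes with each control period).
- eyes.get_image(name): name is "scene" or "top"; returns the picture (420x560x3 uint8, red, green, blue); there is no depth.
- eyes.camera_model(name): a dict with "mtx" (3x3 intrinsics, pixels), "k1" (the pictures are not rectified: a ray, as slopes to the right and down, at radius r is drawn at 1 + k1 r^2 times it, then the intrinsics apply), "view" (4x4, takes a point from world to camera coordinates). Camera axes: x right, y up, looking along -z (the intrinsics and any distortion apply to the point x, -y, -z); pixel columns grow to the right and rows downward; lengths in m; the calibration is good to about 2 mm. A picture is of the moment at which its call begins. camera_model takes no time and is no camera call.
- env.close_job(): hands the job in, once; it reports no verdict.
The state is a dict: "time_s": time; "q": joint angles; "qvel": joint speeds; "joint_efforts": joint torques, N m; "position": TCP position; "tool_rot": TCP orientation; "ft_force": force on the tool from outside, world axes, zero at the start; "wrist_torque": the same for the moment, N m; "grip_width": finger opening in m.
Only numpy, scipy, OpenCV 4.12 (cv2) and the standard library are available. Lean on these libraries where they do the work, as an engineer would, in place of code of your own. Each camera call takes 0.05 s, during which the arm holds its last target. There are 200 camera calls.

TASK

Get the toner refill station ready: first stand the loose red-capped bottle upright on the round white sticker, the one empty place in the bottle row on the low shelf, let go of it, and leave the other bottles where they are. Then take the orange wing cap off the grey canister: nobody knows which way it unlocks, so try turning it one way and, if it halts early, the other way until it comes free. Lift it straight off and finish while still holding it upright in the gripper, at least 8 cm above where it sat; do not put it down.

Things in the scene. Friction and masses are not known exactly. Their poses are not given: they have to be found in the camera images.
- bottle_red_mid (a point): centre (half-way up, 55 mm above its foot) of the loose toner bottle with red cap and red label: white, round, 46 mm across, 110 mm tall, about 0.16 kg, standing upright on the table. z is its upright axis
- bottle_red: the same red-capped bottle; origin at the centre of its underside
- empty_place (a point): centre of a round white paper sticker, 38 mm across, flat on the shelf top 30 mm above the table: the one empty place in the row, at an end or between bottles. y axis along the row, x axis across the shelf to its back. The four places are 62 mm apart: a bottle here has 16 mm free to each neighbour
- shelf: the low wooden shelf, fixed: a board 300 mm long (y) and 130 mm deep (x), its top 30 mm above the table, with a lip 16 mm high along its back edge, 61 mm behind the row; origin under its centre
- bottle_blue_mid (a point): centre (half-way up) of the blue-capped toner bottle standing in the row, same shape and size as the red one: to be left alone
- bottle_yellow_mid (a point): the same for the yellow-capped bottle in the row
- bottle_black_mid (a point): the same for the black-capped bottle in the row
- canister_mouth (a point): centre of the mouth (top rim, 110 mm above the table) of the grey canister, which is fixed to the table on a black square base of 135 mm: body 106 mm across, neck 80 mm across. z is up
- canister: the grey canister; origin at the centre of the underside of its base, z up
- cap_wing (a point): best grip point of the orange wing cap: on its axis, 34 mm above the canister's rim. The cap: a round flange 72 mm across, 8 mm thick, lying on the rim; on it an upright wing, 46 mm long (this point's x axis), 12 mm thick (y axis), its top 12 mm above this point and its foot 26 mm below. Grip across the 12 mm. z is up, the axis it turns about
- cap: the whole loose orange cap, about 0.1 kg; origin on its axis under its flange. It turns freely, but two lugs hold it down (it lifts only 2 mm at first). It unlocks one way only, clockwise or anticlockwise, hidden and different each time: the wrong way it halts at about 0.3 rad (0.2 to 0.45), the right way it can be lifted from about 0.9 rad and halts at about 1.2 rad. Its lugs are clear 18 mm up

How it is judged (in metres and radians):
On the way, in this order (a step that is already met when the one before it is completed fails the run):
1. the red-capped bottle stands released on the sticker in the row (horizontal distance between bottle_red_mid and empty_place below 0.015 m and z of bottle_red_mid in the frame of empty_place between 0.05 and 0.06 m and angle between bottle_red_mid's own z axis and vertical below 0.1 rad and contact force between bottle_red and the fingers below 0.1 N), for 0.2 s.
2. the cap has come free of the canister's lock, lifted by the gripper (z of cap_wing in the frame of canister_mouth above 0.055 m and contact force between cap and the fingers above 0.5 N), for 0.1 s.
At the end, for the whole second after the job is handed in: red-capped bottle upright (0.1 rad), released, on the shelf within 15 mm of the sticker's centre; cap held still in the fingers, upright within 0.3 rad, at least 78 mm above where it sat, not touching the canister; the other row bottles still standing (all of step 1 and z of cap_wing in the frame of canister_mouth above 0.112 m and angle between cap_wing's own z axis and vertical below 0.3 rad and contact force between cap and the fingers above 0.5 N and contact force between cap and canister below 0.1 N and linear speed of cap below 0.03 m/s and angle between each of bottle_blue_mid, bottle_yellow_mid, bottle_black_mid's own z axis and vertical below 0.1 rad); the arm keeps its last pose, push and grip.
It fails at once if the blue-capped bottle of the row shifted by more than 20 mm or tipped (distance of bottle_blue_mid from where it was at the start of the episode above 0.02 m or angle between bottle_blue_mid's own z axis and vertical above 0.3 rad).
It fails at once if the yellow-capped bottle of the row shifted by more than 20 mm or tipped (distance of bottle_yellow_mid from where it was at the start of the episode above 0.02 m or angle between bottle_yellow_mid's own z axis and vertical above 0.3 rad).
It fails at once if the black-capped bottle of the row shifted by more than 20 mm or tipped (distance of bottle_black_mid from where it was at the start of the episode above 0.02 m or angle between bottle_black_mid's own z axis and vertical above 0.3 rad).
It also fails if it takes over 58 s, if anything falls off the work surface, if the arm or the gripper's body presses on something with over 40 N, if the wrist force passes 120 N, or if a joint passes its speed limit or range.

## Working session

There is one attempt and no reset: what is moved stays moved. The work goes in short steps, Python scripts to look and compute and a tool call to move; the robot and the scene stay as the last step left them, time stands still between calls to the robot, and variables do not carry over. Pictures are saved under pics/ and viewed, about 8 in all and at most 12, crops included, and the job is handed in when it is done.

Besides the shell and the picture viewer there is one more tool, called as name(argument=value, ...) on one line, values as JSON. arm_command: Moves the arm, as the interface text tells. Its arguments: {"type":"object","properties":{"rows":{"type":"string"},"squeeze":{"type":"number"}},"required":["rows"]}

```bash
ls; mkdir -p pics
cat > h.py <<'E'
import numpy as np, cv2
from rig import readout, eyes, env
def save(name,fn,crop=None,s=1):
    im=eyes.get_image(name)[:,:,::-1]
    cv2.imwrite('pics/raw_'+fn,im)
    if crop: x0,y0,x1,y1=crop; im=im[y0:y1,x0:x1]
    cv2.imwrite('pics/'+fn,cv2.resize(im,None,fx=s,fy=s,interpolation=cv2.INTER_CUBIC))
def ray(name,u,v):
    m=eyes.camera_model(name);K=np.array(m['mtx']);V=np.array(m['view'])
    p=np.linalg.solve(K,[u,v,1.])[:2];q=p.copy()
    for _ in range(30): q=p/(1+m['k1']*(q@q))
    d=V[:3,:3].T@np.array([q[0],-q[1],-1.]); o=-V[:3,:3].T@V[:3,3]
    return o,d
def atz(name,u,v,z):
    o,d=ray(name,u,v); return o+d*(z-o[2])/d[2]
def proj(name,P):
    m=eyes.camera_model(name);V=np.array(m['view']);c=V[:3,:3]@np.array(P)+V[:3,3]
    q=np.array([c[0],-c[1]])/-c[2]; q=q*(1+m['k1']*(q@q)); return (np.array(m['mtx'])@[*q,1])[:2]
E
python3 - <<'E'
from h import *
save('top','t0.png',s=1.4); save('scene','s0.png',s=1.4)
for n in('top','scene'):
    print(n,ray(n,280,210),eyes.camera_model(n)['k1'])
print(readout.observe())
E
```

```text
pics
top (array([ 0.41929525, -0.00772333,  0.99596233]), array([ 0.11429398, -0.02563777, -0.99327575])) -0.10219552688674911
scene (array([0.82984287, 0.2972397 , 0.75305766]), array([-0.36999882, -0.38081009, -0.84752376])) -0.019111517561547334
{'time_s': 0.1, 'q': array([-8.19498201e+01,  2.18376362e+01,  7.43786627e+01,  3.41614875e-04,
        8.38576131e+01, -1.23340283e+01]), 'qvel': array([ 0.00337355, -0.03516713, -0.13786752,  0.00837729, -0.02738474,
        0.00639751]), 'joint_efforts': array([ 3.18913560e-03, -4.49221623e+01, -2.31658226e+01, -1.62194860e-04,
        3.65800050e-03, -1.34399576e-05]), 'position': array([ 0.19155406, -0.51531599,  0.24777905]), 'tool_rot': array([[ 9.37378275e-01,  3.48312989e-01, -1.74783262e-04],
       [ 3.48312920e-01, -9.37377446e-01,  1.27812460e-03],
       [ 2.81349512e-04, -1.25896550e-03, -9.99999168e-01]]), 'ft_force': array([ 0.07900947,  0.43315308, -0.58789738]), 'wrist_torque': array([ 0.09104806, -0.02735982, -0.04238598]), 'grip_width': 0.08547659874130992}
```

View pics/t0.png

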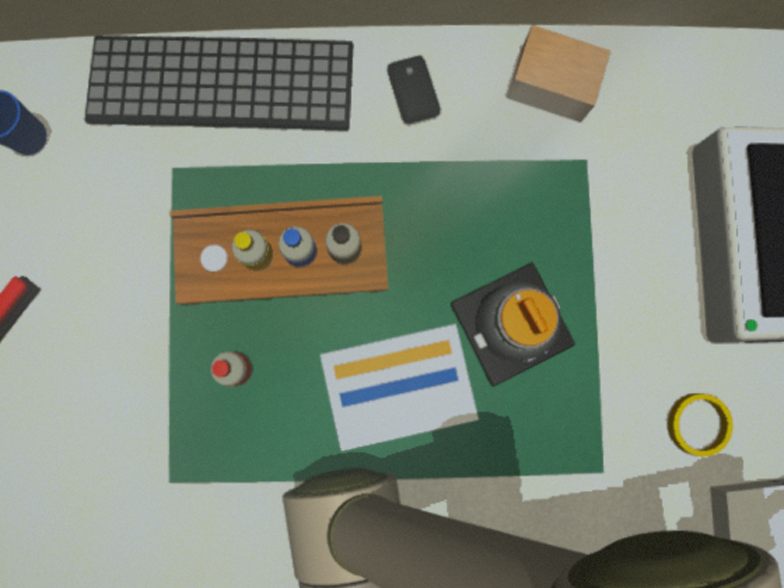

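View pics/s0.png

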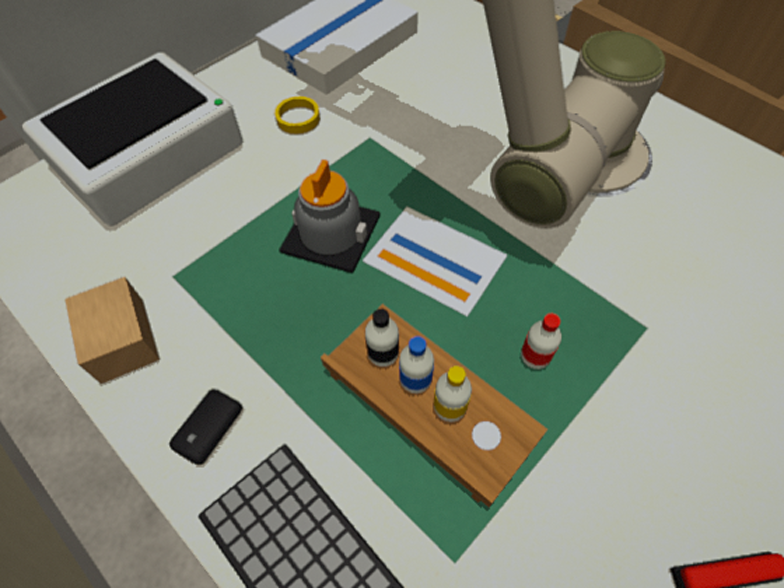

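The top view shows the sticker at about (153,184) in raw pixels, at the +y end of the row. The red cap is at (158,262) and the wing cap at (379,226).

Run:
```python
from h import *
im=cv2.imread('pics/raw_t0.png'); sc=cv2.imread('pics/raw_s0.png')
a=cv2.resize(im[150:290,115:215],None,fx=4,fy=4,interpolation=cv2.INTER_CUBIC)
b=cv2.resize(im[190:260,330:430],None,fx=4,fy=4,interpolation=cv2.INTER_CUBIC)
c=cv2.resize(sc[110:180,190:290],None,fx=4,fy=4,interpolation=cv2.INTER_CUBIC)
cv2.imwrite('pics/c0.png',np.hstack([a,np.vstack([b,c])]))
def blob(img,lo,hi,box):
    x0,y0,x1,y1=box; h=cv2.cvtColor(img[y0:y1,x0:x1],cv2.COLOR_BGR2HSV)
    m=cv2.inRange(h,lo,hi); n,l,s,ce=cv2.connectedComponentsWithStats(m); i=1+np.argmax(s[1:,4]); return ce[i]+[x0,y0],s[i]
st=blob(im,(0,0,170),(180,60,255),(140,170,166,200)); print('sticker',st,atz('top',*st[0],.03))
st2=blob(sc,(0,0,170),(180,60,255),(333,296,362,325)); print('sticker sc',st2,atz('scene',*st2[0],.03))
def tri(u,v):
    (o,d),(p,e)=ray('top',*u),ray('scene',*v); A=np.c_[d,-e]; s=np.linalg.lstsq(A,p-o,rcond=None)[0]
    return (o+d*s[0]+p+e*s[1])/2
r=blob(im,(0,150,100),(8,255,255),(140,245,185,285)); r2=blob(sc,(0,150,100),(8,255,255),(380,222,404,239))
print('red',r,atz('top',*r[0],.108),'sc',r2,tri(r[0],r2[0]))
for n,u in(('yel',(173.6,172.1)),('blue',(208.5,169.3)),('blk',(243.6,167.1))): print(n,atz('top',*u,.138))
o=blob(im,(8,150,120),(20,255,255),(340,190,410,260)); print('cap',o,atz('top',*o[0],.118))
```

```text
sticker (array([152.15322581, 183.83870968]), array([  4,   6,  18,  17, 248], dtype=int32)) [0.58777611 0.21929788 0.03      ]
sticker sc (array([347.04318937, 310.56478405]), array([  5,   5,  20,  20, 301], dtype=int32)) [0.58621045 0.21828233 0.03      ]
red (array([157.20588235, 262.95098039]), array([ 12,  13,  11,  11, 102], dtype=int32)) [0.43061099 0.1911276  0.108     ] sc (array([393.88118812, 228.86138614]), array([  8,   2,  12,  11, 101], dtype=int32)) [0.43047466 0.19123108 0.10853103]
yel [0.58904836 0.15596849 0.138     ]
blue [0.59266507 0.09424898 0.138     ]
blk [0.59527455 0.03239472 0.138     ]
cap (array([379.76483763, 225.45800672]), array([ 18,  17,  40,  40, 893], dtype=int32)) [ 0.48891708 -0.20797918  0.118     ]
```

View pics/c0.png

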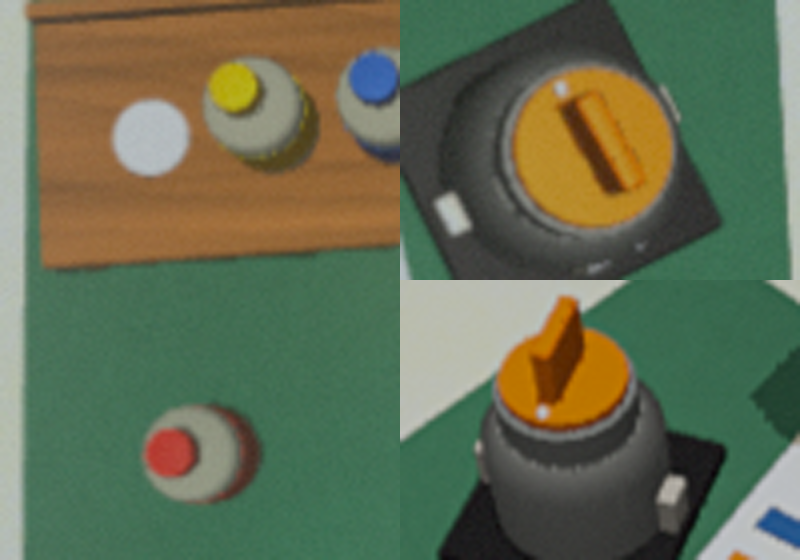

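```bash
cat >> h.py <<'E'
from scipy.spatial.transform import Rotation as R
def plan(tgt,yaw,n,g,p=None,Rm=None):
    """straight move to tgt with tool-y at world yaw (deg), tool down; prints rounded rows"""
    s=readout.observe(); p=np.array(s['position'] if p is None else p); M=np.array(s['tool_rot'] if Rm is None else Rm)
    y=np.radians(yaw); Y=np.array([np.cos(y),np.sin(y),0]); Z=np.array([0,0,-1.]); T=np.c_[np.cross(Y,Z),Y,Z]
    rows=[]
    for k in range(n):
        d=M.T@(np.array(tgt)-p)/(n-k); w=R.from_matrix(M.T@T).as_rotvec(degrees=True)/(n-k)
        d=np.round(d*1000); w=np.round(w,0 if n-k>1 else 1)
        rows.append(f"{g} "+' '.join(f'{x:g}' for x in [*d,*w])); p=p+M@d/1000; M=M@R.from_rotvec(w,degrees=True).as_matrix()
    for i in range(0,n,5): print('; '.join(rows[i:i+5]))
    print('end',p.round(4)); return p,M
E
python3 - <<'E'
from h import *
print('wingtop',atz('top',382.75,225,.156),'flange',atz('top',378.2,227,.118))
a,b=atz('top',330+190/4,190+92/4,.156),atz('top',330+232/4,190+188/4,.156); print(a,b,np.degrees(np.arctan2(*(a-b)[1::-1])),np.linalg.norm(a-b))
p,M=plan((.4306,.1912,.19),2.9,20,0)
E
```

```text
wingtop [ 0.4865757  -0.20450619  0.156     ] flange [ 0.48621919 -0.2050327   0.118     ]
[ 0.50738234 -0.19635425  0.156     ] [ 0.46585016 -0.21265275  0.156     ] 21.42656550108557 0.04461572746315865
0 24 -29 3 -0 -0 -4; 0 25 -27 3 -0 -0 -4; 0 27 -25 3 -0 -0 -4; 0 29 -23 3 -0 -0 -4; 0 31 -21 3 -0 -0 -4
0 32 -19 3 -0 -0 -4; 0 33 -17 3 -0 -0 -3; 0 34 -15 3 -0 -0 -4; 0 35 -13 3 -0 -0 -3; 0 36 -11 3 -0 -0 -4
0 36 -8 3 -0 -0 -3; 0 37 -7 3 -0 -0 -4; 0 37 -4 3 -0 -0 -3; 0 37 -2 3 -0 -0 -4; 0 37 1 3 -0 -0 -3
0 37 3 3 -0 -0 -4; 0 37 5 3 -0 -0 -3; 0 37 7 3 -0 -0 -4; 0 37 10 2 -0 -0 -3; 0 36 11 3 -0 -0.1 -3.5
end [0.4304 0.1915 0.1896]
```

arm_command(rows="0 24 -29 3 0 0 -4; 0 25 -27 3 0 0 -4; 0 27 -25 3 0 0 -4; 0 29 -23 3 0 0 -4; 0 31 -21 3 0 0 -4", squeeze=40)

```text
time_s: 0.52
position: [0.2522, -0.3382, 0.2329]
tool_rot: [[0.76, 0.65, -0.0], [0.65, -0.76, 0.001], [0.0, -0.001, -1.0]]
ft_force: [0.7, 0.5, -0.2]
grip_width: 0.0852
```

arm_command(rows="0 32 -19 3 0 0 -4; 0 33 -17 3 0 0 -3; 0 34 -15 3 0 0 -4; 0 35 -13 3 0 0 -3; 0 36 -11 3 0 0 -4")

```text
time_s: 0.93
position: [0.3115, -0.1615, 0.2181]
tool_rot: [[0.523, 0.853, 0.0], [0.853, -0.523, 0.0], [0.0, -0.0, -1.0]]
ft_force: [1.6, -0.2, 0.1]
grip_width: 0.0854
```

arm_command(rows="0 36 -8 3 0 0 -3; 0 37 -7 3 0 0 -4; 0 37 -4 3 0 0 -3; 0 37 -2 3 0 0 -4; 0 37 1 3 0 0 -3")

```text
time_s: 1.35
position: [0.3709, 0.0148, 0.2032]
tool_rot: [[0.249, 0.969, 0.0], [0.969, -0.249, -0.0], [-0.0, 0.0, -1.0]]
ft_force: [0.9, -0.4, 1.3]
grip_width: 0.0854
```

arm_command(rows="0 37 3 3 0 0 -4; 0 37 5 3 0 0 -3; 0 37 7 3 0 0 -4; 0 37 10 2 0 0 -3; 0 36 11 3 0 0 -3.5")

```text
time_s: 1.77
position: [0.4305, 0.1934, 0.1891]
tool_rot: [[-0.053, 0.999, -0.0], [0.999, 0.053, -0.0], [-0.0, -0.0, -1.0]]
ft_force: [0.8, -1.3, 0.9]
grip_width: 0.0856
```

arm_command(rows="0 0 0 0 0 0 0; 0 0 0 0 0 0 0")

```text
time_s: 1.93
position: [0.4302, 0.1926, 0.1886]
tool_rot: [[-0.053, 0.999, -0.001], [0.999, 0.053, -0.0], [-0.0, -0.001, -1.0]]
ft_force: [-0.9, -1.0, 0.7]
grip_width: 0.0854
```

arm_command(rows="0 -1 0 35 0 0 0; 0 0 0 35 0 0 0; 0 0 0 30 0 0 0; 0 0 0 18 0 0 0; 0 0 0 10 0 0 0")

```text
time_s: 2.35
position: [0.4292, 0.1888, 0.0593]
tool_rot: [[-0.048, 0.999, -0.004], [0.999, 0.048, -0.001], [-0.001, -0.004, -1.0]]
ft_force: [-0.5, 0.1, 0.1]
grip_width: 0.0853
```

arm_command(rows="0.3 0 0 0 0 0 0; 0.4 0 0 0 0 0 0; 0.6 0 0 0 0 0 0; 0.6 0 0 0 0 0 0; 0.6 0 0 0 0 0 0")

```text
time_s: 2.77
position: [0.4309, 0.1901, 0.0626]
tool_rot: [[-0.05, 0.999, 0.002], [0.999, 0.05, 0.0], [0.0, 0.002, -1.0]]
ft_force: [-1.8, -1.4, 6.3]
grip_width: 0.0442
```

arm_command(rows="0.6 0 0 0 0 0 0; 0.6 0 0 0 0 0 0; 0.6 0 0 0 0 0 0; 0.6 0 0 0 0 0 0; 0.6 0 0 0 0 0 0")

```text
time_s: 3.18
position: [0.4308, 0.1901, 0.0626]
tool_rot: [[-0.05, 0.999, 0.002], [0.999, 0.05, 0.0], [-0.0, 0.002, -1.0]]
ft_force: [-2.2, -1.1, 7.3]
grip_width: 0.0444
```

arm_command(rows="0.65 0 0 -5 0 0 0; 0.65 0 0 -15 0 0 0; 0.65 0 0 -25 0 0 0; 0.65 0 0 -25 0 0 0; 0.65 0 0 0 0 0 0")

```text
time_s: 3.6
position: [0.4322, 0.1906, 0.1357]
tool_rot: [[-0.05, 0.999, 0.008], [0.999, 0.05, 0.001], [0.001, 0.008, -1.0]]
ft_force: [1.0, -0.3, -2.2]
grip_width: 0.0444
```

Run:
```python
from h import *
save('scene','s1.png',crop=(290,130,450,250),s=5)
s=readout.observe(); print(s['position'],s['ft_force'],s['grip_width'])
plan((.588,.2195,.168),2.9,5,.65)
```

```text
[0.43138824 0.19043773 0.13358865] [ 0.60488022  0.13267079 -2.63022901] 0.04429982922786191
0.65 4 32 -7 0 -0 -0; 0.65 4 32 -7 0 -0 -0; 0.65 4 31 -7 0 -0 -0; 0.65 5 32 -6 0 -0 -0; 0.65 4 31 -7 0.3 -0 -0
end [0.5879 0.2193 0.1684]
```

View pics/s1.png

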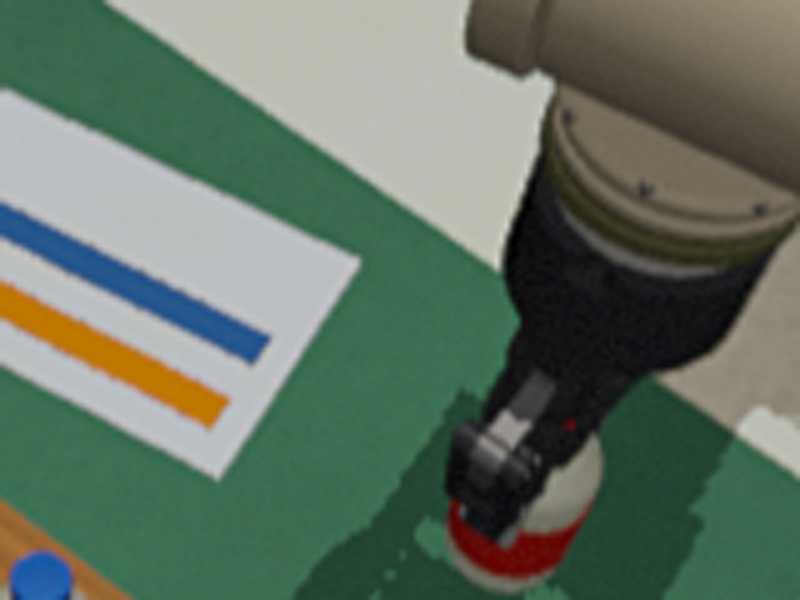

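The bottle hangs upright in the jaws with its foot clear of the table. Next I move it over the sticker.

arm_command(rows="0.65 4 25 -12 0 0 0; 0.65 4 33 -12 0 0 0; 0.65 4 33 -6 0 0 0; 0.65 4 33 -4 0 0 0; 0.65 3 30 0 0.3 0 0")

```text
time_s: 4.07
position: [0.5848, 0.2173, 0.1653]
tool_rot: [[-0.05, 0.999, -0.005], [0.999, 0.05, -0.0], [0.0, -0.005, -1.0]]
ft_force: [0.2, -0.1, -2.2]
grip_width: 0.0444
```

arm_command(rows="0.65 0 0 0 0 0 0; 0.65 0 0 0 0 0 0; 0.65 0 0 0 0 0 0")

```text
time_s: 4.32
position: [0.5824, 0.2168, 0.1641]
tool_rot: [[-0.05, 0.999, -0.008], [0.999, 0.05, -0.001], [-0.0, -0.008, -1.0]]
ft_force: [-0.1, 0.4, -2.1]
grip_width: 0.0443
```

Run:
```python
from h import *
s=readout.observe(); print(s['position'],s['tool_rot'].round(4),s['ft_force'],s['grip_width'])
plan((.5868,.2177,.096),2.9,4,.65)
```

```text
[0.58239848 0.21684166 0.16408403] [[-5.040e-02  9.987e-01 -7.900e-03]
 [ 9.987e-01  5.040e-02 -7.000e-04]
 [-3.000e-04 -8.000e-03 -1.000e+00]] [-0.1116981   0.40415382 -2.05191264] 0.04430566424107443
0.65 0 1 17 -0 0 -0; 0.65 0 1 17 -0 0 -0; 0.65 0 1 17 -0 0 -0; 0.65 1 2 17 -0.5 0 -0
end [0.5868 0.218  0.096 ]
```

arm_command(rows="0.65 1 2 22 -0.3 0 0; 0.65 0 2 20 -0.2 0 0; 0.65 0 1 14 0 0 0; 0.65 0 0 9 0 0 0; 0.65 0 0 0 0 0 0")

```text
time_s: 4.73
position: [0.5866, 0.218, 0.0985]
tool_rot: [[-0.05, 0.999, -0.001], [0.999, 0.05, -0.0], [-0.0, -0.001, -1.0]]
ft_force: [-0.7, 0.0, -2.5]
grip_width: 0.0445
```

arm_command(rows="0.65 0 0 0 0 0 0; 0.65 0 0 0 0 0 0")

```text
time_s: 4.9
position: [0.5884, 0.2183, 0.1015]
tool_rot: [[-0.05, 0.999, 0.005], [0.999, 0.05, 0.0], [0.0, 0.005, -1.0]]
ft_force: [-0.3, -1.0, -1.6]
grip_width: 0.0445
```

arm_command(rows="0.65 0 -1 5 0 0 0; 0.65 0 0 2 0 0 0; 0.65 0 0 1 0 0 0; 0.65 0 0 0 0 0 0; 0.65 0 0 0 0 0 0")

```text
time_s: 5.32
position: [0.5872, 0.2182, 0.0927]
tool_rot: [[-0.05, 0.999, 0.004], [0.999, 0.05, 0.0], [0.0, 0.004, -1.0]]
ft_force: [-2.2, 0.2, 1.0]
grip_width: 0.0442
```

arm_command(rows="0.65 0 0 0.5 0 0 0; 0.65 0 0 0 0 0 0; 0.45 0 0 0 0 0 0; 0.3 0 0 0 0 0 0; 0.1 0 0 0 0 0 0")

```text
time_s: 5.73
position: [0.5875, 0.2182, 0.0918]
tool_rot: [[-0.05, 0.999, 0.004], [0.999, 0.05, 0.0], [0.0, 0.004, -1.0]]
ft_force: [0.4, -0.7, -0.6]
grip_width: 0.0701
```

arm_command(rows="0 0 0 0 0 0 0; 0 0 0 0 0 0 0; 0 0 0 0 0 0 0; 0 0 0 0 0 0 0")

```text
time_s: 6.07
position: [0.5873, 0.2182, 0.0918]
tool_rot: [[-0.05, 0.999, 0.003], [0.999, 0.05, 0.0], [0.0, 0.003, -1.0]]
ft_force: [-0.6, 0.2, 0.6]
grip_width: 0.0854
```

Run:
```python
from h import *
save('scene','s2.png',crop=(230,190,410,350),s=4)
s=readout.observe(); print(s['position'],s['tool_rot'].round(4),s['ft_force'],s['grip_width'])
```

```text
[0.58726312 0.21818244 0.09175065] [[-5.030e-02  9.987e-01  3.400e-03]
 [ 9.987e-01  5.030e-02  2.000e-04]
 [ 0.000e+00  3.400e-03 -1.000e+00]] [0.03856922 0.45828901 0.23766915] 0.08557613475543294
```

View pics/s2.png

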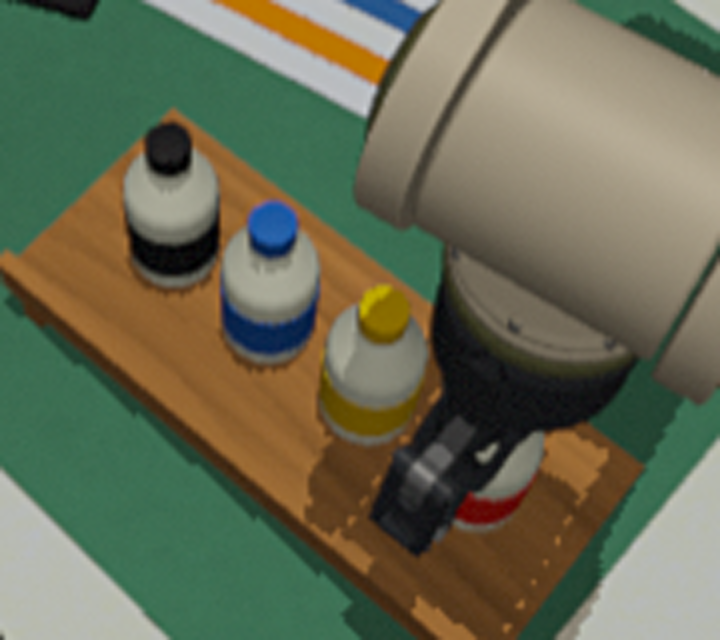

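The red bottle stands released on the shelf and the other bottles are undisturbed. Next I rise straight up and plan the transfer to the cap.

arm_command(rows="0 0 0 -8 0 0 0; 0 0 0 -25 0 0 0; 0 0 0 -38 0 0 0; 0 0 0 -40 0 0 0; 0 0 0 -32 0 0 0")

```text
time_s: 6.53
position: [0.5868, 0.2182, 0.2385]
tool_rot: [[-0.05, 0.999, 0.006], [0.999, 0.05, 0.001], [0.0, 0.006, -1.0]]
ft_force: [0.3, -0.5, 0.3]
grip_width: 0.0857
```

Run:
```python
from h import *
s=readout.observe(); print(s['position'])
plan((.4865,-.2047,.23),-68.2,14,0)
```

```text
[0.58678044 0.21818053 0.23854464]
0 -30 -9 1 0 -0 5; 0 -30 -6 1 0 -0 5; 0 -31 -3 0 0 -0 5; 0 -31 -1 1 0 -0 5; 0 -31 2 0 0 -0 5
0 -31 5 1 0 -0 5; 0 -30 7 0 0 -0 5; 0 -29 10 1 0 -0 5; 0 -28 13 0 0 -0 5; 0 -27 15 1 0 -0 5
0 -26 17 0 0 -0 5; 0 -24 20 1 0 -0 5; 0 -23 21 0 0 -0 6; 0 -20 24 1 0.1 -0.3 5.1
end [ 0.4868 -0.2046  0.2297]
```

arm_command(rows="0 -30 -9 1 0 0 5; 0 -30 -6 1 0 0 5; 0 -31 -3 0 0 0 5; 0 -31 -1 1 0 0 5; 0 -31 2 0 0 0 5")

```text
time_s: 6.95
position: [0.55, 0.0661, 0.2323]
tool_rot: [[0.38, 0.925, 0.004], [0.925, -0.38, 0.0], [0.002, 0.004, -1.0]]
ft_force: [1.0, -0.2, -0.8]
grip_width: 0.0855
```

arm_command(rows="0 -31 5 1 0 0 5; 0 -30 7 0 0 0 5; 0 -29 10 1 0 0 5; 0 -28 13 0 0 0 5; 0 -27 15 1 0 0 5")

```text
time_s: 7.37
position: [0.5153, -0.0847, 0.2294]
tool_rot: [[0.736, 0.677, 0.005], [0.677, -0.736, -0.0], [0.003, 0.003, -1.0]]
ft_force: [1.0, -0.1, 0.3]
grip_width: 0.0853
```

arm_command(rows="0 -26 17 0 0 0 5; 0 -24 20 1 0 0 5; 0 -23 21 0 0 0 6; 0 -20 24 1 0 0 5; 0 0 0 0 0 0 0")

```text
time_s: 7.78
position: [0.4857, -0.209, 0.2268]
tool_rot: [[0.931, 0.365, 0.004], [0.365, -0.931, -0.002], [0.003, 0.003, -1.0]]
ft_force: [-0.4, 0.3, -0.3]
grip_width: 0.0855
```

arm_command(rows="0 0 0 0 0 0 0; 0 0 0 0 0 0 0")

```text
time_s: 7.95
position: [0.4867, -0.2042, 0.2268]
tool_rot: [[0.928, 0.374, 0.004], [0.374, -0.928, 0.0], [0.004, 0.001, -1.0]]
ft_force: [0.6, 0.1, 0.2]
grip_width: 0.0857
```

Run:
```python
from h import *
save('scene','s3.png',crop=(180,70,300,190),s=3)
save('top','t3.png')
a=cv2.imread('pics/s3.png'); im=cv2.imread('pics/raw_t3.png')
b=cv2.resize(im[145:295,115:265],(360,360),interpolation=cv2.INTER_CUBIC)
cv2.imwrite('pics/c3.png',np.hstack([a,b]))
s=readout.observe(); print(s['position'],s['tool_rot'].round(3),s['q'])
print(proj('top',(.587,.2185,.138)),proj('scene',(.587,.2185,.138)))
plan((.4865,-.2047,.144),-68.2,5,0)
```

```text
[ 0.48694962 -0.20357429  0.22672122] [[ 0.927  0.375  0.004]
 [ 0.375 -0.927  0.   ]
 [ 0.004  0.001 -1.   ]] [-35.61478699  20.48297314  80.16109643   0.13847329  79.18254318
  32.35820361]
[138.48411308 174.06842708] [355.33791937 290.34670267]
0 -0 0 17 0 -0 0; 0 -0 0 16 0 -0 0; 0 -0 0 17 0 -0 0; 0 -1 0 16 0 -0 0; 0 -0 1 17 0.1 -0.2 0.2
end [ 0.4867 -0.2049  0.1437]
```

View pics/c3.png

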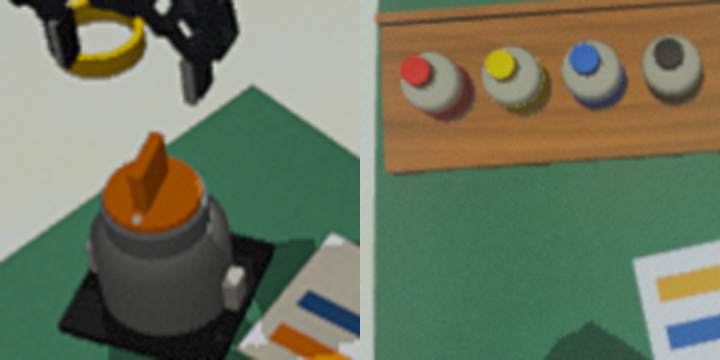

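Red stands in line at the row end, with its cap at (138.8,175) against a predicted (138.5,174). Next I lower onto the wing and grip it.

arm_command(rows="0 0 0 22 0 0 0; 0 -1 0 22 0 0 0; 0 0 0 20 0 0 0; 0 0 1 12 0 0 0; 0 0 0 6 0 0 0", squeeze=50)

```text
time_s: 8.47
position: [0.4863, -0.2046, 0.143]
tool_rot: [[0.927, 0.375, 0.001], [0.375, -0.927, 0.002], [0.002, -0.001, -1.0]]
ft_force: [1.1, 0.0, -0.3]
grip_width: 0.0854
```

arm_command(rows="0 0 0 0 0 0 0; 0.3 0 0 0 0 0 0; 0.6 0 0 0 0 0 0; 0.8 0 0 0 0 0 0; 0.95 0 0 0 0 0 0")

```text
time_s: 8.88
position: [0.4867, -0.206, 0.1451]
tool_rot: [[0.928, 0.373, 0.005], [0.373, -0.928, -0.001], [0.004, 0.002, -1.0]]
ft_force: [0.2, 0.3, -0.1]
grip_width: 0.0383
```

arm_command(rows="0.95 0 0 0 0 0 0; 0.95 0 0 0 0 0 0; 0.95 0 0 0 0 0 0; 0.95 0 0 0 0 0 0; 0.95 0 0 0 0 0 0")

```text
time_s: 9.3
position: [0.4866, -0.206, 0.1448]
tool_rot: [[0.928, 0.373, 0.004], [0.373, -0.928, -0.0], [0.004, 0.002, -1.0]]
ft_force: [-0.4, -0.4, 4.8]
grip_width: 0.0117
```

Run:
```python
from h import *
s=readout.observe(); print(s['position'],s['tool_rot'].round(3),s['ft_force'],s['wrist_torque'],s['grip_width'],s['q'])
```

```text
[ 0.4865876  -0.20604543  0.14477866] [[ 0.928  0.373  0.004]
 [ 0.373 -0.928 -0.   ]
 [ 0.004  0.002 -1.   ]] [-0.37131849 -0.3901442   4.7727093 ] [ 0.14410824  0.10779373 -0.01360312] 0.01170557559085979 [-35.85638526  25.36941067  87.27620616   0.13548933  67.15266364
  32.21021368]
```

arm_command(rows="0.95 0 0 -0.5 0 0 3; 0.95 0 0 0 0 0 3; 0.95 0 0 0 0 0 3; 0.95 0 0 0 0 0 3; 0.95 0 0 0 0 0 0")

```text
time_s: 9.72
position: [0.4864, -0.2059, 0.1448]
tool_rot: [[0.985, 0.17, 0.003], [0.17, -0.985, 0.0], [0.003, 0.0, -1.0]]
ft_force: [0.2, 0.5, 0.1]
grip_width: 0.0109
```

```bash
cat > st.py <<'E'
from h import *
s=readout.observe(); M=s['tool_rot']; print(s['position'].round(4),'yaw',np.degrees(np.arctan2(M[1,1],M[0,1])).round(2),'tilt',M[:,2].round(3),s['ft_force'].round(1),s['wrist_torque'].round(2),s['grip_width'].round(4),'eff6',s['joint_efforts'][5].round(2))
E
python3 st.py
```

```text
Traceback (most recent call last):
  File "st.py", line 2, in <module>
    s=readout.observe(); M=s['tool_rot']; print(s['position'].round(4),'yaw',np.degrees(np.arctan2(M[1,1],M[0,1])).round(2),'tilt',M[:,2].round(3),s['ft_force'].round(1),s['wrist_torque'].round(2),s['grip_width'].round(4),'eff6',s['joint_efforts'][5].round(2))
                                                                                                                                                                                                     ^^^^^^^^^^^^^^^^^^^^^
AttributeError: 'float' object has no attribute 'round'
```

```bash
sed -i "s/s\['grip_width'\].round(4)/round(s['grip_width'],4)/" st.py; python3 st.py
```

```text
[ 0.4864 -0.2059  0.1448] yaw -80.22 tilt [ 0.003  0.    -1.   ] [0.2 0.5 0.1] [-0.02 -0.06 -0.04] 0.0109 eff6 0.69
```

arm_command(rows="0.95 0 0 0 0 0 2; 0.95 0 0 0 0 0 2; 0.95 0 0 0 0 0 2; 0.95 0 0 0 0 0 0")

```text
time_s: 10.05
position: [0.4864, -0.2059, 0.1448]
tool_rot: [[0.998, 0.068, 0.003], [0.068, -0.998, 0.0], [0.003, 0.0, -1.0]]
ft_force: [-0.7, -0.2, 1.8]
grip_width: 0.0112
```

```bash
python3 st.py
```

```text
[ 0.4864 -0.2059  0.1448] yaw -86.1 tilt [ 0.003  0.    -1.   ] [-0.7 -0.2  1.8] [-0.03 -0.02 -0.  ] 0.0112 eff6 0.46
```

arm_command(rows="0.95 0 0 0 0 0 2; 0.95 0 0 0 0 0 2; 0.95 0 0 0 0 0 2; 0.95 0 0 0 0 0 2; 0.95 0 0 0 0 0 2")

```text
time_s: 10.47
position: [0.4865, -0.2059, 0.1448]
tool_rot: [[0.994, -0.106, 0.004], [-0.106, -0.994, 0.0], [0.004, -0.001, -1.0]]
ft_force: [0.4, -0.5, -0.5]
grip_width: 0.0112
```

```bash
python3 st.py
```

```text
[ 0.4865 -0.2059  0.1448] yaw -96.07 tilt [ 0.004  0.    -1.   ] [ 0.4 -0.5 -0.5] [-0.03 -0.07  0.05] 0.0112 eff6 -0.53
```

There's no halt past 0.45 rad, so this looks like the unlocking direction. I continue to about 60°.

arm_command(rows="0.95 0 0 0 0 0 4; 0.95 0 0 0 0 0 4; 0.95 0 0 0 0 0 4; 0.95 0 0 0 0 0 4; 0.95 0 0 0 0 0 4")

```text
time_s: 10.88
position: [0.4865, -0.206, 0.1448]
tool_rot: [[0.898, -0.441, 0.004], [-0.441, -0.898, 0.0], [0.003, -0.002, -1.0]]
ft_force: [0.4, 0.2, 0.9]
grip_width: 0.0109
```

arm_command(rows="0.95 0 0 0 0 0 4; 0.95 0 0 0 0 0 4; 0.95 0 0 0 0 0 3; 0.95 0 0 0 0 0 0")

```text
time_s: 11.22
position: [0.4864, -0.2059, 0.1448]
tool_rot: [[0.798, -0.603, 0.003], [-0.603, -0.798, 0.0], [0.003, -0.002, -1.0]]
ft_force: [-0.6, -0.4, 1.6]
grip_width: 0.0112
```

```bash
python3 st.py; python3 -c "
from h import *
save('scene','s4.png',crop=(180,80,300,180),s=5)"
```

```text
[ 0.4864 -0.2059  0.1448] yaw -127.1 tilt [ 0.003  0.    -1.   ] [-0.6 -0.4  1.6] [-0.07  0.1   0.  ] 0.0112 eff6 0.76
```

View pics/s4.png

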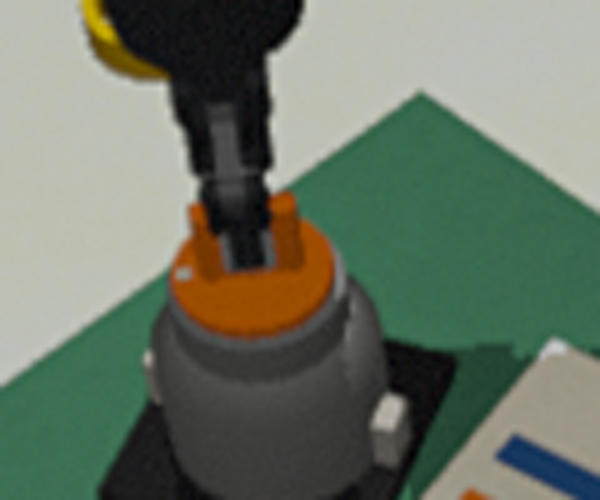

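The white mark on the flange has moved round with the gripper, so the cap turned about 59°. Next is a gentle lift while watching the force.

arm_command(rows="0.95 0 0 -2 0 0 0; 0.95 0 0 -2 0 0 0; 0.95 0 0 -2 0 0 0; 0.95 0 0 0 0 0 0")

```text
time_s: 11.6
position: [0.4865, -0.2059, 0.1513]
tool_rot: [[0.798, -0.603, 0.004], [-0.603, -0.798, -0.0], [0.003, -0.002, -1.0]]
ft_force: [-0.3, 0.5, -0.7]
grip_width: 0.0111
```

```bash
python3 st.py
```

```text
[ 0.4865 -0.2059  0.1513] yaw -127.07 tilt [ 0.004 -0.    -1.   ] [-0.3  0.5 -0.7] [-0.07  0.    0.04] 0.0111 eff6 -0.02
```

The lift is free: 6.5 mm up with no resistance, only the cap's own weight. I continue up to about 100 mm.

arm_command(rows="0.95 0 0 -5 0 0 0; 0.95 0 0 -8 0 0 0; 0.95 0 0 -10 0 0 0; 0.95 0 0 -15 0 0 0; 0.95 0 0 -20 0 0 0")

```text
time_s: 12.02
position: [0.4858, -0.2056, 0.2093]
tool_rot: [[0.798, -0.603, 0.002], [-0.603, -0.798, 0.001], [0.001, -0.002, -1.0]]
ft_force: [-0.0, -0.2, -1.3]
grip_width: 0.0113
```

arm_command(rows="0.95 0 0 -20 0 0 0; 0.95 0 0 -15 0 0 0; 0.95 0 0 -8 0 0 0; 0.95 0 0 0 0 0 0; 0.95 0 0 0 0 0 0")

```text
time_s: 12.43
position: [0.4859, -0.2058, 0.2517]
tool_rot: [[0.797, -0.603, 0.003], [-0.603, -0.797, 0.0], [0.003, -0.002, -1.0]]
ft_force: [0.1, 0.2, -2.6]
grip_width: 0.0114
```

arm_command(rows="0.95 0 0 0 0 0 0; 0.95 0 0 0 0 0 0; 0.95 0 0 0 0 0 0; 0.95 0 0 0 0 0 0; 0.95 0 0 0 0 0 0")

```text
time_s: 12.85
position: [0.486, -0.2059, 0.2516]
tool_rot: [[0.797, -0.603, 0.003], [-0.603, -0.797, 0.001], [0.002, -0.002, -1.0]]
ft_force: [-0.2, -0.4, -1.0]
grip_width: 0.0112
```

```bash
python3 st.py; python3 -c "
from h import *
save('scene','s5.png',crop=(160,60,420,340),s=2)
print(readout.observe()['qvel'].round(2))"
```

```text
[ 0.486  -0.2059  0.2516] yaw -127.11 tilt [ 0.003  0.001 -1.   ] [-0.2 -0.4 -1. ] [ 0.01 -0.02 -0.02] 0.0112 eff6 -0.0
[-0.1  -0.18 -0.12 -0.03  0.01  0.02]
```

View pics/s5.png

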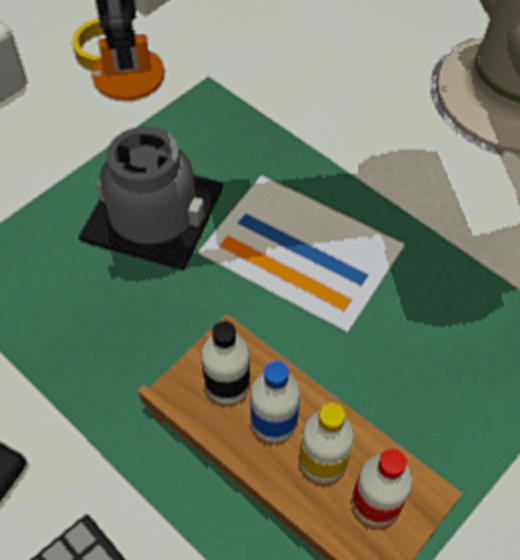

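The cap hangs upright about 107 mm above where it sat. The canister mouth is open, and all four bottles stand in the row, with red at the end.

```bash
python3 -c "
from h import *
print(env.close_job())"
```

```text
the job is handed in; nothing more can be done
None
```

Both parts of the job are done and I handed it in at about 13 s on the robot's clock. It gave no verdict.

- **Red bottle:** it stands released on the sticker at the end of the row. In the top view its cap was within about 1 px (roughly 2 mm) of where it should be. The other three bottles look untouched in the last picture.
- **Wing cap:** the first direction I tried was the right one (clockwise seen from above), and it never halted. I turned it about 59° and it lifted with no resistance. It is held upright and still about 107 mm above where it sat, with the gripper still closed on the 12 mm wing (reading 11.2 mm) and a pull of about 1 N, which fits the cap's weight.
- **Checks:** none failed or disagreed. The sticker, measured from both cameras and from the spacing of the row, agreed to about 2 mm.

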